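Flip the inspection lens down over the brass tee

TASK

The brass tee on the bench is to be inspected: flip the blue-rimmed lens down over it, tipping it past its snap point so that it springs fully home, level over the tee. Leave the red-rimmed lens standing up and do not disturb the tee.

Things in the scene. Friction and masses are not known exactly. Their poses are not given: they have to be found in the camera images.
- blue_stand: Fixed stand of the blue-rimmed lens (mm): grey base 160x80; origin its underside centre, z up, yaw within 0.35 rad. In its frame: hinge pin along y at x=+50, z=85 (68 wide over its nuts). The flap, 107 long from the pin, is a 30 wide arm, clear lens in a blue ring (60 across, 9 thick, centre 60 from the pin), a 24 wide tab. Parked, its tip is at x=+85, z=186; push it towards -x.
- blue_lens (a joint): Angle of the blue-rimmed flap, rad: 0 = parked, leaning 19 degrees back to the stand's +x (upper stop, its start), 0.33 = upright, 1.9 = level over the steel block (lower stop). An over-centre spring drives it from about 0.87 to the stop on its side. Leaving the upper stop takes 1.5 to 3 N at tab or lens, less near the snap point; past it the flap springs down to -x by itself and stays.
- red_lens (a joint): Angle of the red-rimmed flap, same values. It belongs to a second stand of the same build, left or right of the blue one, its centre at least 160 mm away in y, with a hex nut on its block. It starts parked at 0 and must stay up.
- brass_tee: Brass tee fitting, 45x61x18 mm, lying loose on the blue stand's steel block (56x56, top 31 mm above the table, centred at x=-10 mm in the stand's frame, under the lowered lens). Origin at the centre of its underside. It stays where it lies.
Mind the look-alikes: they are no part of the job. What is shaped like the brass_tee but turquoise is not meant.

How it is judged (in metres and radians):
At the end, for the whole second after the job is handed in: The blue-rimmed lens is at rest on its lower stop (within 0.12 rad of level), the red-rimmed lens still stands up (within 0.2 rad of its parked stop) and the brass tee lies at rest within 15 mm of where it was (value of joint blue_lens above 1.78 rad and velocity of joint blue_lens between -0.1 and 0.1 rad/s and value of joint red_lens below 0.2 rad and distance of brass_tee from where it was at the start of the episode below 0.015 m and linear speed of brass_tee below 0.02 m/s); the robot touches nothing.
It fails at once if the red-rimmed lens is tipped off its parked stop (value of joint red_lens above 0.5 rad).
It fails at once if the brass tee is knocked out of its place (distance of brass_tee from where it was at the start of the episode above 0.025 m).
It also fails if it takes over 27 s, if anything falls off the work surface, if the arm or the gripper's body presses on something with over 40 N, if the wrist force passes 120 N, or if a joint passes its speed limit or range.

ROBOT

A 6-joint arm with a two-finger parallel gripper is mounted at the origin on a cart in front of the work surface, level with it; the furniture and walls round the work are solid. World frame = base frame: x ahead of the robot, y to its left, z up, the work surface at z = 0. Lengths are in m, angles in degrees, forces in N, time in s.
With the tool pointing down it reaches from about 0.375 to 0.9 m from the base axis. Payload 3.1 kg.
Tool frame: the origin (TCP) lies midway between the tips of the shut fingers; the grasp point (between the pads) lies 19 mm behind it; z points along the fingers, y is the line along which they close (so a half turn about z gives the same grasp; the last joint's range is limited). The gripper opens to 87 mm and grips with 3 to 60 N. Pads are 19 mm wide; open, the fingers measure 117 mm over their backs; the gripper's body (75 mm by 190 mm) begins 51 mm behind the grasp point.
Start: joints at [54.746, 30.224, 82.088, -0, 67.689, -10.227], TCP at [0.264, 0.566, 0.223] pointing down, gripper open.
Joint ranges: [-176.69, 176.69], [-43.24, 126.21], [12.49, 139.97], [-82, 262], [0, 151.66], [-163.58, 163.58]. Speed limits (degrees/s): [159.86, 159.86, 180, 180, 180, 180].

INTERFACE

Orientations are given as a 3x3 rotation matrix whose columns are the frame's x, y, z axes.
In Python, from rig import read_state, capture, camera_info, hand_in gives the robot as it stands.
- The arm moves only by the tool drive_tool, never from a script. Its argument "motion" is a list of rows, each a list of 2 entries, a list of its own where there are three numbers: the shift along the tool's x, y, z in mm, then the turn, a rotation vector about the tool's x, y, z in rad. A call has 1 to 5 rows; each row shifts and turns the commanded pose from where the row before left it, along the tool's axes as they then stand; what a row does not reach is not made up. A row lasts 1/10 s, in which the tool goes at most 50 mm and 8.59 degrees, less where a joint would pass 70% of its speed; a pose out of reach is approached as far as the arm can. A call is refused whole if a number of a shift passes 50 or a number of a turn 0.15, either way. A call with a gripper value outside its range is refused whole. "gripper" is the opening, from 0 (shut) to 1 (fully open), set as the call begins (left out, the last holds). The fingers move at their own pace and stop on an object; the grip force is fixed at half the most. Time passes only in rows, so rows that do not move let the fingers close. It gives the time, the measured TCP pose, the force, the opening and the grip force at its end, in the units of the state.
- read_state(): the state, without advancing time (a new reading comes with each control period).
- capture(name): name is "side" or "top" or "wrist"; returns the picture (420x560x3 uint8, red, green, blue); there is no depth.
- camera_info(name): a dict with "fovy" (degrees; the focal length in pixels is half the picture's height over the tangent of half this angle, whatever the lens; pixels are square), "cx", "cy" (the principal point, pixels), "xyz" and "orientation" of the camera in the world; the wrist camera has in their place "T_tool_cam" (4x4, takes a point from camera to tool coordinates, whose origin is the TCP and whose axes are the flange's). Camera axes: x right, y down, z forward; pixel columns grow to the right and rows downward; lengths in m; the calibration is good to about 2 mm. A picture is of the moment at which its call begins: read the wrist's pose just before it. camera_info takes no time and is no camera call.
- hand_in(): hands the job in; it is judged then, once.
The state is a dict: "time_s": time; "joint_positions": joint angles; "qvel": joint speeds; "tau": joint torques, N m; "position": TCP position; "tcp_rot": TCP orientation; "force": force on the tool from outside, world axes, zero at the start; "moment": the same for the moment, N m; "opening": opening from 0.0 (shut) to 1.0 (fully open); "grasp_force": force on a finger pad.
Only numpy, scipy, OpenCV 4.12 (cv2) and the standard library are available. Lean on these libraries where they do the work, as an engineer would, in place of code of your own. Each camera call takes 0.05 s, during which the arm holds its last target. There are 200 camera calls.

## Working session

There is one attempt and no reset: what is moved stays moved. The work goes in short steps, Python scripts to look and compute and a tool call to move; the robot and the scene stay as the last step left them, time stands still between calls to the robot, and variables do not carry over. Pictures are saved under pics/ and viewed, at most 10 in all, crops included, and the job is handed in when it is done.

Besides the shell and the picture viewer there is one more tool, called by a JSON object that holds its "method" and its "body", one argument or row to a line. drive_tool: Moves the arm, as the interface text tells. Its arguments: {"type":"object","properties":{"motion":{"type":"array","items":{"type":"array"}},"gripper":{"type":"number"}},"required":["motion"]}

```bash
mkdir -p pics
python3 - <<'E'
from rig import *
import cv2,json
for n in("side","top"):
    cv2.imwrite(f"pics/{n}0.png",cv2.resize(capture(n),(784,588))[:,:,::-1]); print(n,camera_info(n))
s=read_state();print(s["time_s"],s["position"],s["tcp_rot"],s["opening"])
E
```

```text
side {'fovy': 56.51418367357586, 'cx': 276.8402640011762, 'cy': 211.6347591137709, 'xyz': array([0.47160042, 0.80102724, 0.45107469]), 'orientation': array([[-0.99649215, -0.04662171,  0.06949678],
       [-0.08263987,  0.41729412, -0.90500623],
       [ 0.01319235, -0.90757481, -0.41968312]])}
top {'fovy': 49.83276115173138, 'cx': 268.3531264919239, 'cy': 207.76078920329175, 'xyz': array([0.43573412, 0.03954157, 1.0942841 ]), 'orientation': array([[ 0.02769751, -0.99507314,  0.09519612],
       [-0.99959564, -0.02818408, -0.00377017],
       [ 0.00643461, -0.0950532 , -0.9954514 ]])}
0.1 [0.26397829 0.56578971 0.22168713] [[-9.06119439e-01  4.23020406e-01 -1.13952866e-03]
 [ 4.23021783e-01  9.06118139e-01 -1.57752399e-03]
 [ 3.65222754e-04 -1.91147060e-03 -9.99998106e-01]] 0.9999748232564366
```

View pics/side0.png

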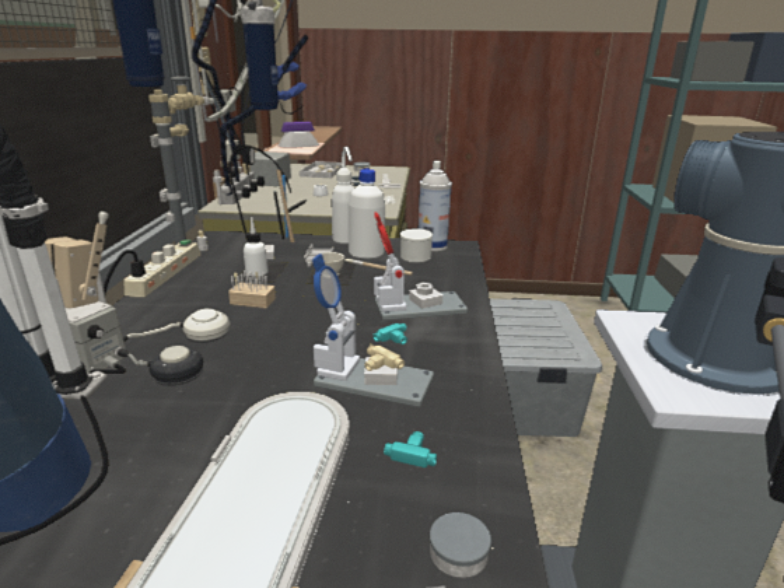

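View pics/top0.png

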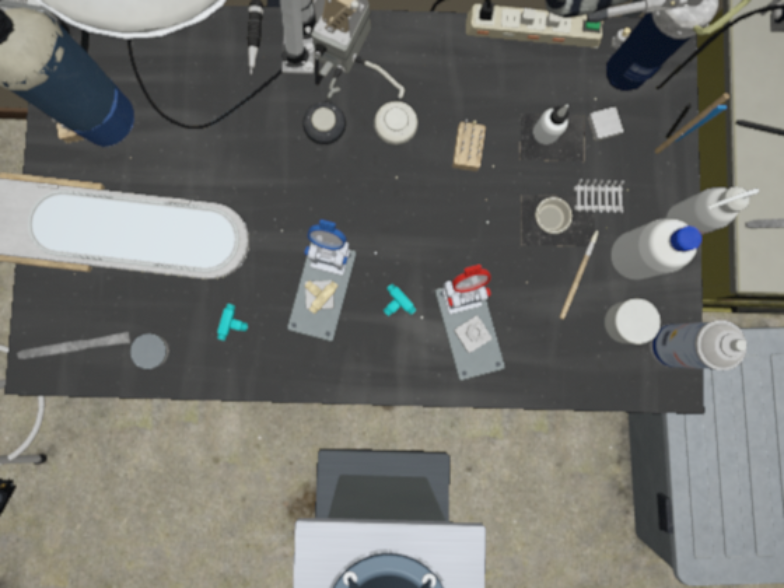

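The side view shows the blue flap (tip about (318,258) in the 784-wide picture) leaning away from the robot. The tee is on the block below it, and red stands farther to the right. In the top view the blue base's near corners are about (289,330) and (331,340), its far right corner about (355,252), and the blue tab about (325,226).

```bash
cat > h.py <<'E'
import numpy as np
from rig import *
def ray(n,u,v,z):
    c=camera_info(n);f=210/np.tan(np.radians(c["fovy"]/2))
    d=c["orientation"]@np.array([(u-c["cx"])/f,(v-c["cy"])/f,1]);return c["xyz"]+d*(z-c["xyz"][2])/d[2]
def proj(n,P):
    c=camera_info(n);f=210/np.tan(np.radians(c["fovy"]/2))
    q=(np.atleast_2d(P)-c["xyz"])@c["orientation"];return q[:,:2]/q[:,2:]*f+[c["cx"],c["cy"]]
E
python3 - <<'E'
from h import *
import cv2
np.set_printoptions(precision=4,suppress=True)
k=1/1.4
A,B,C=[ray("top",u*k,v*k,.008) for u,v in((289,330),(331,340),(355,252))]
print(A,B,C,np.linalg.norm(A-B),np.linalg.norm(B-C))
for n,(x,y,w,h,s) in dict(top=(190,140,110,120,5),side=(200,160,130,140,4.2)).items():
    im=capture(n)[y:y+h,x:x+w,::-1];cv2.imwrite(f"pics/{n}1.png",cv2.resize(im,None,fx=s,fy=s,interpolation=cv2.INTER_CUBIC))
E
```

```text
[0.4681 0.182  0.008 ] [0.453  0.1095 0.008 ] [0.6063 0.0732 0.008 ] 0.0740074701743929 0.15748174154966124
```

View pics/top1.png

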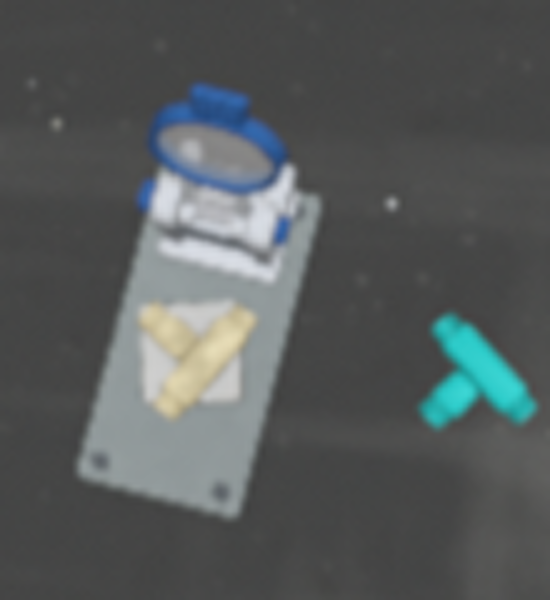

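View pics/side1.png

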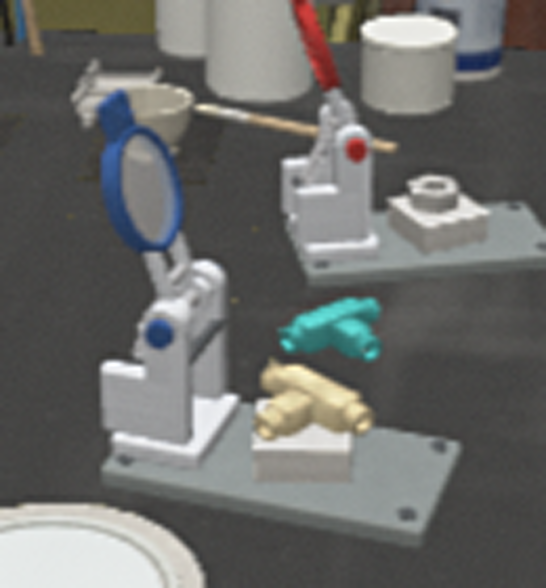

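```bash
cat >> h.py <<'E'
def stand():
    A,B,C=[ray("top",190+u/5,140+v/5,.008) for u,v in((77,474),(240,518),(322,197))]
    ex=(C-B)/np.linalg.norm(C-B); e2=(A-B)/np.linalg.norm(A-B)
    print("sizes",np.linalg.norm(A-B),np.linalg.norm(C-B))
    yaw=(np.arctan2(ex[1],ex[0])+np.arctan2(-e2[0],e2[1]))/2
    o=(A+C)/2;o[2]=0;R=np.array([[np.cos(yaw),-np.sin(yaw),0],[np.sin(yaw),np.cos(yaw),0],[0,0,1]])
    return o,R,yaw
E
python3 - <<'E'
from h import *
np.set_printoptions(precision=4,suppress=True)
o,R,yaw=stand();print(o,yaw)
P=np.array([[.085,0,.186],[.05,.034,.085],[.05,-.034,.085],[-.08,.04,.008],[-.08,-.04,.008]])@R.T+o
print((proj("top",P)-[190,140])*5,(proj("side",P)-[200,160])*4.2)
s=read_state();T=s["tcp_rot"];p=s["position"]
for l in([.15,0,.27],[.15,0,.155],[0,0,.155]):
    w=R@l+o;print(l,w,"tool shift mm",T.T@(w-p)*1e3)
E
```

```text
sizes 0.08105463229562108 0.1601846135672753
[0.539  0.1279 0.    ] -0.2258980450744783
[[220.2049  91.5231]
 [142.7931 192.441 ]
 [288.6135 230.0569]
 [ 76.4783 474.4496]
 [237.7449 516.4402]] [[112.1046  95.6126]
 [160.4185 336.3379]
 [214.0343 273.0994]
 [425.7233 536.958 ]
 [465.9945 445.6681]]
[0.15, 0, 0.27] [0.6852 0.0943 0.27  ] tool shift mm [-581.1    -249.3515  -47.8766]
[0.15, 0, 0.155] [0.6852 0.0943 0.155 ] tool shift mm [-581.1271 -249.2071   67.1233]
[0, 0, 0.155] [0.539  0.1279 0.155 ] tool shift mm [-434.45   -280.6052   67.1973]
```

{"method": "drive_tool", "body": {
  "motion": [
    [[0,0,-20],[0,0,-0.07]],
    [[0,0,-20],[0,0,-0.07]],
    [[0,0,-20],[0,0,-0.07]],
    [[-30,-20,0],[0,0,0]],
    [[-30,-20,0],[0,0,0]]
  ],
  "gripper": 0
}}

```text
time_s: 0.7
position: [0.3139, 0.514, 0.2833]
tcp_rot: [[-0.975, 0.222, 0.001], [0.222, 0.975, 0.001], [-0.001, 0.002, -1.0]]
force: [0.3, 0.1, 0.0]
opening: 0.633
grasp_force: 0.0
```

{"method": "drive_tool", "body": {
  "motion": [
    [[-34,-24,0],[0,0,0]],
    [[-34,-24,0],[0,0,0]],
    [[-34,-24,0],[0,0,0]],
    [[-34,-24,0],[0,0,0]],
    [[-34,-24,0],[0,0,0]]
  ]
}}

```text
time_s: 1.2
position: [0.4533, 0.3573, 0.2824]
tcp_rot: [[-0.974, 0.225, -0.0], [0.225, 0.974, -0.0], [0.0, -0.0, -1.0]]
force: [0.1, 0.5, -0.1]
opening: 0.169
grasp_force: 0.0
```

{"method": "drive_tool", "body": {
  "motion": [
    [[-34,-24,0],[0,0,0]],
    [[-34,-24,0],[0,0,0]],
    [[-34,-24,0],[0,0,0]],
    [[-34,-24,0],[0,0,0]],
    [[0,0,0],[0,0,0]]
  ]
}}

```text
time_s: 1.7
position: [0.5672, 0.2304, 0.2822]
tcp_rot: [[-0.973, 0.23, 0.002], [0.23, 0.973, -0.002], [-0.003, -0.001, -1.0]]
force: [0.1, 0.5, -0.5]
opening: 0.005
grasp_force: 0.0
```

Run:
```python
from h import *
np.set_printoptions(precision=4,suppress=True)
o,R,yaw=stand();s=read_state();p=s["position"]
print(p,s["tcp_rot"],s["time_s"],s["opening"],s["force"])
for l in([.15,0,.27],[.15,0,.155]): print("to go",s["tcp_rot"].T@(R@l+o-p)*1e3)
```

```text
sizes 0.08105463229562108 0.1601846135672753
[0.5672 0.2304 0.2822] [[-0.9731  0.2304  0.0025]
 [ 0.2304  0.9731 -0.0017]
 [-0.0028 -0.0011 -1.    ]] 1.7 0.004663633992871451 [ 0.1181  0.4879 -0.5496]
to go [-146.1092 -105.2294   12.7406]
to go [-145.789  -105.1072  127.7401]
```

{"method": "drive_tool", "body": {
  "motion": [
    [[-36,-26,0],[0,0,0]],
    [[-36,-26,0],[0,0,0]],
    [[-36,-26,0],[0,0,0]],
    [[-36,-26,0],[0,0,0]],
    [[0,0,0],[0,0,0]]
  ]
}}

```text
time_s: 2.2
position: [0.6836, 0.0962, 0.2817]
tcp_rot: [[-0.973, 0.23, 0.002], [0.23, 0.973, -0.002], [-0.003, -0.002, -1.0]]
force: [0.7, 0.5, -0.9]
opening: 0.001
grasp_force: 0.0
```

Run:
```python
from h import *
import cv2
np.set_printoptions(precision=4,suppress=True)
o,R,yaw=stand();s=read_state();p=s["position"]
print(s["time_s"],s["force"],"to go",s["tcp_rot"].T@(R@[.15,0,.155]+o-p)*1e3)
cv2.imwrite("pics/side2.png",capture("side")[:,:,::-1])
```

```text
sizes 0.08105463229562108 0.1601846135672753
2.2 [ 0.7315  0.4571 -0.9003] to go [ -1.7186  -1.3251 126.6704]
```

View pics/side2.png

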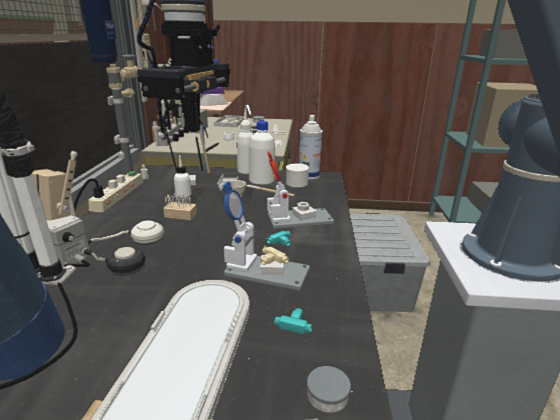

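The shut fingertips, about (192,130), hang above and behind the blue flap, whose tip is at (231,183), and are clear of everything. Next I descend behind it.

{"method": "drive_tool", "body": {
  "motion": [
    [[0,0,32],[0,0,0]],
    [[0,0,32],[0,0,0]],
    [[0,0,32],[0,0,0]],
    [[0,0,30],[0,0,0]],
    [[0,0,0],[0,0,0]]
  ]
}}

```text
time_s: 2.75
position: [0.6752, 0.1028, 0.1516]
tcp_rot: [[-0.975, 0.223, -0.012], [0.223, 0.975, 0.001], [0.012, -0.002, -1.0]]
force: [-0.3, -0.6, 0.6]
opening: 0.004
grasp_force: 0.0
```

{"method": "drive_tool", "body": {
  "motion": [
    [[8,0,0],[0,0,0]],
    [[8,0,0],[0,0,0]],
    [[8,0,0],[0,0,0]],
    [[8,0,0],[0,0,0]],
    [[8,0,0],[0,0,0]]
  ]
}}

```text
time_s: 3.25
position: [0.6409, 0.1101, 0.1577]
tcp_rot: [[-0.974, 0.225, 0.002], [0.225, 0.974, 0.0], [-0.002, 0.0, -1.0]]
force: [0.5, 0.2, -0.4]
opening: 0.001
grasp_force: 0.0
```

{"method": "drive_tool", "body": {
  "motion": [
    [[7,0,0],[0,0,0]],
    [[7,0,0],[0,0,0]],
    [[7,0,0],[0,0,0]],
    [[7,0,0],[0,0,0]],
    [[7,0,0],[0,0,0]]
  ]
}}

```text
time_s: 3.75
position: [0.6069, 0.1178, 0.1566]
tcp_rot: [[-0.974, 0.225, 0.0], [0.225, 0.974, -0.0], [-0.0, 0.0, -1.0]]
force: [0.9, -0.2, 2.0]
opening: 0.007
grasp_force: 0.8
```

{"method": "drive_tool", "body": {
  "motion": [
    [[8,0,0],[0,0,0]],
    [[8,0,0],[0,0,0]],
    [[8,0,0],[0,0,0]],
    [[8,0,0],[0,0,0]],
    [[8,0,0],[0,0,0]]
  ]
}}

```text
time_s: 4.25
position: [0.5671, 0.1269, 0.1563]
tcp_rot: [[-0.974, 0.225, -0.001], [0.225, 0.974, 0.0], [0.001, -0.0, -1.0]]
force: [-0.2, -0.3, 0.6]
opening: 0.005
grasp_force: 0.3
```

{"method": "drive_tool", "body": {
  "motion": [
    [[6,0,0],[0,0,0]],
    [[6,0,0],[0,0,0]],
    [[6,0,0],[0,0,0]],
    [[6,0,0],[0,0,0]],
    [[6,0,0],[0,0,0]]
  ]
}}

```text
time_s: 4.75
position: [0.5386, 0.1336, 0.1566]
tcp_rot: [[-0.974, 0.225, -0.0], [0.225, 0.974, 0.0], [0.0, 0.0, -1.0]]
force: [0.9, 0.7, 0.3]
opening: 0.006
grasp_force: 0.0
```

Run:
```python
from h import *
import cv2
s=read_state();o,R,yaw=stand();print(R.T@(s["position"]-o))
im=capture("side")[60:320,140:420,::-1];cv2.imwrite("pics/side3.png",cv2.resize(im,None,fx=2,fy=2))
```

```text
sizes 0.08105463229562108 0.1601846135672753
[-0.00169435  0.00545296  0.1565518 ]
```

View pics/side3.png

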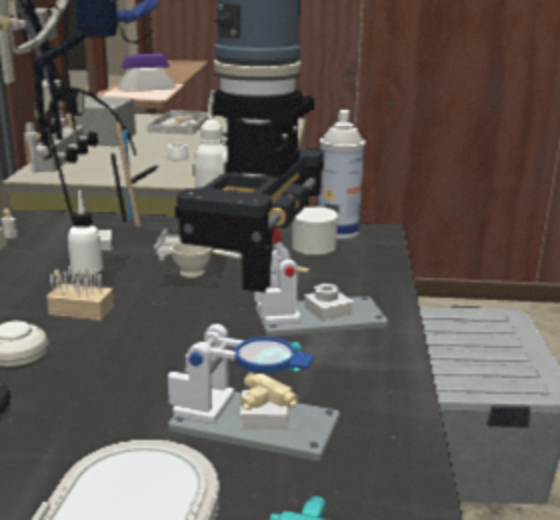

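The blue lens is down and level over the tee, ring about (268,355) in the crop. The finger is clear above it. I retract straight up, let it settle, and check red.

{"method": "drive_tool", "body": {
  "motion": [
    [[0,0,-30],[0,0,0]],
    [[0,0,-40],[0,0,0]],
    [[0,0,-40],[0,0,0]],
    [[0,0,-20],[0,0,0]],
    [[0,0,0],[0,0,0]]
  ]
}}

```text
time_s: 5.3
position: [0.5412, 0.1336, 0.2903]
tcp_rot: [[-0.974, 0.225, 0.008], [0.225, 0.974, 0.0], [-0.008, 0.002, -1.0]]
force: [1.0, -0.0, 0.4]
opening: 0.003
grasp_force: 0.0
```

{"method": "drive_tool", "body": {
  "motion": [
    [[0,0,0],[0,0,0]],
    [[0,0,0],[0,0,0]],
    [[0,0,0],[0,0,0]],
    [[0,0,0],[0,0,0]],
    [[0,0,0],[0,0,0]]
  ]
}}

```text
time_s: 5.8
position: [0.5388, 0.1334, 0.2857]
tcp_rot: [[-0.974, 0.225, -0.002], [0.225, 0.974, -0.0], [0.002, -0.0, -1.0]]
force: [0.1, -0.2, 0.0]
opening: 0.008
grasp_force: 0.0
```

Run:
```python
from h import *
import cv2
im=capture("side")[110:300,200:380,::-1];cv2.imwrite("pics/side4.png",cv2.resize(im,None,fx=3,fy=3))
```

```text
(no output)
```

View pics/side4.png

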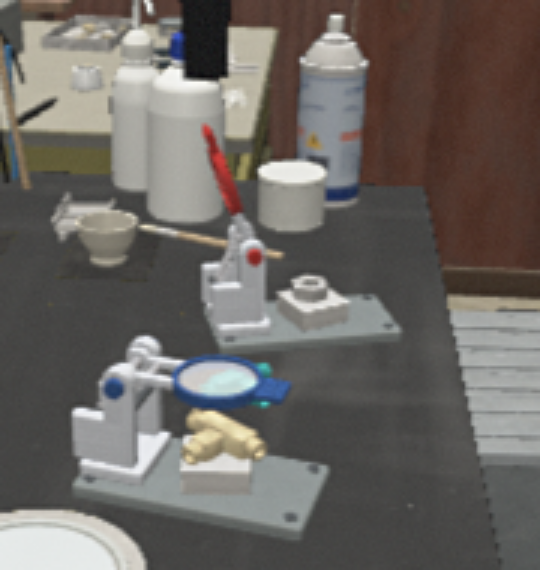

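The blue lens is level over the tee at (230,382), the tee is unmoved on its block, and the red lens is still parked at (222,170).

```bash
python3 -c "
from rig import *
print(hand_in())"
```

```text
the job is handed in; nothing more can be done
None
```

The blue-rimmed lens is down and level over the brass tee, the red-rimmed lens is still up, the tee shows no movement in the last picture, and the job is handed in at about 6 s; no verdict came back.

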